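# Take a contact reading on a propped fossil slab

### The job

Wake the meter by pressing its blue key fully, let it come up, then press its green key fully and let it come up; leave the red key alone. Then take the orange probe out of its stand and hold its tip inside the yellow ring on the fossil slab, square to the stone's sloping face and pressed lightly so that the sprung tip is about half pushed in; nothing but the probe may touch the slab, and the things around are not to be disturbed. Finish while still holding the probe there in the gripper: do not let go or put it down.

Things in the scene. Friction and masses are not known exactly. Their poses are not given: they have to be found in the camera images.
- slab: Fossil fish in a dark brown stone slab in a light wooden tray rimmed with orange clay, propped at a slope; fixed. Footprint 215 (x) by 280 (y) mm. Origin: on the table under its centre, own z up. Stone face rises 15 deg (0.262 rad) towards own +x; its outward normal in own axes is (-0.259, 0, 0.966). The tray rim stands 8 mm proud of the stone; its high edge is 120 mm above the table
- slab_face: The sloping stone face of the slab, 180 (own x, up the slope) by 240 mm (own y): origin at the middle of the face, 85 mm above the table; own z is the outward square to the face
- ring_yellow: The marked spot: yellow painted ring on the stone face, 28 mm outside, 18 mm inside diameter. Origin: its centre, on the stone's surface, 76 mm above the table; own axes as slab (level z), not the sloping face. A white and a blue ring of the same size lie beside it, 70 mm apart in a row across the slope; which is where varies
- key_blue_top (a point): Centre of the top of the meter's blue key, 62 mm above the table. The meter: cream box 120 by 180 by 40 mm, fixed flat on the table, dark display, row of three round keys (blue, green, red; order varies) of 26 mm diameter at 55 mm pitch, each in a black 42 mm collar rising 12 mm above the box; key tops stand 10 mm above the collars
- key_green_top (a point): Centre of the top of the green key, as the blue one
- key_red_top (a point): Centre of the top of the red key (not to be pressed), as the blue one
- key_blue (a joint): Travel of the blue key in m: 0 up, 0.006 fully down; it is sprung, 1.2 N to start and 4 N fully down, and comes up again; pressed when it is more than 4 mm down
- key_green (a joint): Travel of the green key, as the blue one
- key_red (a joint): Travel of the red key, as the blue one
- stand: Grey stand for the probe, a fixed block 70 by 70 mm and 60 mm high with a 34 mm hole straight down its centre. Origin: centre of its underside
- probe: Round cordless probe, 150 g, upright in the stand, tip down. Origin: on its axis at the end of the fully-out tip (10 mm above the table at the start); own z runs from tip to tail. Along z, mm: brass sprung tip 0-14; steel nose 14-50, widening to 28 dia.; black flange 50-56, 42 dia., rests on the stand; orange handle 56-150, 28 dia.; black cap to 154. A 60 mm lift clears the stand
- probe_tip (a point): The round end of the probe's brass tip, 7 mm diameter; it moves with the tip as that is pushed in
- plunger (a joint): How far the probe's sprung tip is pushed in, m: 0 fully out, 0.012 fully in; the spring starts at 2 N and rises 0.4 N per mm (4.4 N half in, 6.8 N fully in)
- jar: Bystander: jar with white lid, 50 mm diameter, 70 mm high; origin under its centre
- brush: Bystander: brush lying on the table beyond the meter, crosswise
- beaker: Bystander: white plastic cup, 72 mm diameter, 80 mm high; origin under its centre
- bottle0: Bystander: amber bottle with green cap, 72 mm diameter, 190 mm high, beyond the stand; origin under its centre
- bottle1: Bystander: a second such amber bottle, left of the slab
- hammer: Bystander: hammer lying crosswise on the table near the robot
Things that resemble listed ones, but are neither listed nor needed, are in the scene too. Of the things like the probe, leave any that is purple or turquoise; of the rest the larger one is meant.

How it is judged (in metres and radians):
On the way, in this order (a step that is already met when the one before it is completed fails the run):
1. the blue key is pressed, with the green key up (value of joint key_blue above 0.004 m and value of joint key_green below 0.002 m), for 0.04 s.
2. the green key is pressed, after the blue key has come up (value of joint key_green above 0.004 m and value of joint key_blue below 0.002 m), for 0.04 s.
3. the probe is lifted out of the stand, the keys up (value of joint each of key_blue, key_green below 0.002 m and z of probe in the frame of stand above 0.065 m and contact force between probe and the fingers above 3 N), for 0.1 s.
4. the tip is held in the yellow ring, square to the stone, about half pushed in, for half a second (distance between probe_tip and ring_yellow below 0.008 m and angle between the z axis of probe and the z axis of slab_face, either way round below 0.14 rad and angle between probe's own z axis and vertical below 0.6 rad and value of joint plunger between 0.0025 and 0.0098 m and contact force between probe and slab between 1 and 12 N and contact force between probe and the fingers above 3 N and contact force between probe and stand below 0.1 N), for 0.5 s.
At the end, for the whole second after the job is handed in: Probe in the gripper (over 3 N), tip end within 8 mm of the yellow ring's centre, axis within 0.14 rad of square to the stone, sprung tip 2.5 to 9.8 mm in, 1 to 12 N between probe and slab, stand not touched, blue and green keys up (all of step 4 and value of joint each of key_blue, key_green below 0.002 m); the arm keeps its last pose, push and grip.
It fails at once if the red key is pressed (more than 3 mm) (value of joint key_red above 0.003 m).
It fails at once if the probe is pushed hard against the slab (more than 20 N) (contact force between probe and slab above 20 N).
It fails at once if the robot itself touches the slab (contact force between any of the arm, the fingers and slab above 1 N).
It fails at once if a bystander is disturbed (moved more than 30 mm) (distance of any of jar, brush, beaker, bottle0, bottle1, hammer from where it was at the start of the episode above 0.03 m).
It also fails if it takes over 48 s, if anything falls off the work surface, if the arm or the gripper's body presses on something with over 40 N, if the wrist force passes 120 N, or if a joint passes its speed limit or range.

### The arm

A 6-joint arm with a two-finger parallel gripper is mounted at the origin on the work surface. World frame = base frame: x ahead of the robot, y to its left, z up, the work surface at z = 0. Lengths are in m, angles in degrees, forces in N, time in s.
With the tool pointing down it reaches from about 0.35 to 0.875 m from the base axis. Payload 4.2 kg.
Tool frame: the origin (TCP) lies midway between the tips of the shut fingers; the grasp point (between the pads) lies 19 mm behind it; y points along the fingers, z is the direction in which the jaws open and shut, and the axes are right-handed (so a half turn about y gives the same grasp; the last joint's range is limited). The gripper opens to 87 mm and grips with 3 to 60 N. Pads are 19 mm wide; open, the fingers measure 117 mm over their backs; the gripper's body (75 mm by 190 mm) begins 51 mm behind the grasp point.
Start: joints at [81.624, 22.042, 0.453, 0, -68.411, -14.817], TCP at [0.246, 0.574, 0.223] pointing down, gripper open.
Joint ranges: [-179.83, 179.83], [-69.29, 118.12], [-61.27, 80.66], [-181.25, 117.63], [-171.15, -9.14], [-177.46, 177.46]. Speed limits (degrees/s): [159.86, 159.86, 180, 180, 180, 180].

### API

Orientations are given as [roll, pitch, yaw] about the fixed x, y, z axes, in that order (R = Rz(yaw) Ry(pitch) Rx(roll)).
In Python, from workcell import env gives the robot as it stands. The module is installed in compiled form; this text tells all that it offers. Calls block until the motion is done:
- env.goto(position, orientation): joint-space move of the TCP to a pose.
- env.move_straight(position, rotation=None, rate=0.15, force_limit=None): straight line of the TCP; rotation=None keeps the orientation; rate is the mean speed in m/s. With force_limit (N) it stops when the force on the tool has changed by that much, and returns True; else False.
- env.set_joints(angles): joint-space move.
- env.gripper_to(opening, grasp_force=None): opening from 0.0 (shut) to 1.0 (fully open); grasp_force is the grip in N (None keeps the last); returns when the fingers have stopped.
- env.dwell(seconds).
- env.inverse_kinematics(position, orientation): joint angles nearest the present ones, or None.
- env.read_state(): the state.
- env.grab_frame(name): name is "side" or "top" or "wrist"; returns a dict with "image" (480x640x3 uint8, blue, green, red), "fx", "fy", "cx", "cy" (pixels), "position" and "orientation" of the camera in the world. Camera axes: x right, y up, looking along -z (the intrinsics and any distortion apply to the point x, -y, -z); pixel columns grow to the right and rows downward; lengths in m; the calibration is good to about 2 mm. A picture is of the moment at which its call begins. There is no depth.
A pose or a line that the arm cannot do raises env.Unreachable and nothing moves.
- env.close_job(): hands the job in, once; it reports no verdict.
Trained networks look in a picture, given as the dict that the camera call returned (one of the last four; its "shot" number tells which), for a name from the list of things; names that differ only in an ending like _2 or _b are one class to them, and where a whole thing is asked for, a point or a joint stands for the part that bears it (a point fixed in the world has none). Each returns a list of dicts, best first, with "score" (0 to 1); they miss things now and then, are a little off and sometimes report something else, mostly with a low value. They report only what shows in the picture. A call takes as long as a camera call. They do not tell look-alikes from the thing itself.
- env.search_frame(picture, thing): "xyz" ([x, y, z] in m, in world coordinates, good to about 4 mm: the middle of the surface that is visible of it).
- env.trace(picture, thing): "mask" (480x640 bool, what is visible of it).
The state is a dict: "clock": time; "joint_positions": joint angles; "qvel": joint speeds; "joint_torque": joint torques, N m; "position": TCP position; "tool_rot": TCP orientation; "force": force on the tool from outside, world axes, zero at the start; "wrist_torque": the same for the moment, N m; "opening": opening from 0.0 (shut) to 1.0 (fully open).
Only numpy, scipy, OpenCV 4.12 (cv2) and the standard library are available. Lean on these libraries where they do the work, as an engineer would, in place of code of your own. Each camera call takes 0.05 s, during which the arm holds its last target.

## Working session

There is one attempt and no reset: what is moved stays moved. The work goes in short steps, each a Python script; the robot and the scene stay as the last script left them, time stands still between calls to the robot, and variables do not carry over. Pictures are saved under pics/ and viewed, and the job is handed in when it is done.

```bash
mkdir -p pics
python3 - <<'E'
from workcell import env
import cv2
s=env.read_state();print(s['clock'],s['position'],s['tool_rot'],s['force'],s['opening'])
for n in("top","side"):
    f=env.grab_frame(n);cv2.imwrite(f"pics/{n}0.png",f["image"])
    print(n,f['shot'],f['fx'],f['fy'],f['cx'],f['cy'],f['position'],f['orientation'],[k for k in f])
    for t in["slab","ring_yellow","key_blue_top","key_green_top","key_red_top","stand","probe","bottle0","jar","beaker","hammer","brush"]:
        print(t,[(round(d['score'],2),[round(float(v),3) for v in d['xyz']]) for d in env.search_frame(f,t)][:4])
print(env.read_state()['clock'])
E
```

```text
0.0 [0.24589735 0.57393651 0.22146182] [-8.98757022e+01  7.23469019e-03  1.56797528e+02] [-0.17095036 -0.55540229  0.90003679] 1.0030195443510825
top 1 509.283894398377 509.283894398377 317.241157100812 236.67336164732075 [0.43614686 0.04670391 1.53719295] [  4.99005758  -0.34747328 -91.54898465] ['image', 'fx', 'fy', 'cx', 'cy', 'position', 'orientation', 'shot']
slab [(0.58, [0.595, 0.241, 0.083])]
ring_yellow []
key_blue_top [(0.4, [0.478, -0.369, 0.062])]
key_green_top [(0.54, [0.463, -0.313, 0.059])]
key_red_top [(0.38, [0.457, -0.259, 0.06])]
stand [(0.81, [0.458, -0.108, 0.059])]
probe [(0.63, [0.454, -0.113, 0.145]), (0.6, [0.569, -0.088, 0.134]), (0.5, [0.428, -0.029, 0.095]), (0.42, [0.341, -0.061, 0.097])]
bottle0 [(0.93, [0.755, -0.064, 0.133])]
jar [(0.48, [0.668, -0.109, 0.071])]
beaker []
hammer [(0.62, [0.332, -0.237, 0.024])]
brush [(0.66, [0.695, -0.285, 0.02])]
side 2 460.9827290576299 460.9827290576299 324.99964396310884 247.19279823462068 [ 0.30698994 -0.75386708  0.67294439] [ 54.15215953  -0.56381943 -15.62271796] ['image', 'fx', 'fy', 'cx', 'cy', 'position', 'orientation', 'shot']
slab [(0.86, [0.59, 0.188, 0.081])]
ring_yellow []
key_blue_top [(0.48, [0.476, -0.37, 0.063])]
key_green_top [(0.72, [0.463, -0.318, 0.06]), (0.57, [0.455, -0.265, 0.065])]
key_red_top [(0.5, [0.591, 0.19, 0.083]), (0.45, [0.449, -0.261, 0.06]), (0.41, [0.33, 0.256, 0.051]), (0.36, [0.335, -0.265, 0.023])]
stand [(0.68, [0.448, -0.15, 0.047]), (0.53, [0.363, 0.463, 0.089])]
probe [(0.95, [0.57, -0.104, 0.095]), (0.87, [0.338, -0.075, 0.072]), (0.71, [0.42, -0.043, 0.07]), (0.7, [0.453, -0.127, 0.113])]
bottle0 [(0.72, [0.752, -0.095, 0.101]), (0.59, [0.366, 0.464, 0.092]), (0.43, [0.689, -0.305, 0.021])]
jar [(0.97, [0.667, -0.128, 0.044])]
beaker [(0.59, [0.329, 0.259, 0.05])]
hammer [(0.63, [0.335, -0.267, 0.022]), (0.35, [0.326, 0.257, 0.05])]
brush [(0.66, [0.692, -0.305, 0.021])]
1.3
```

View pics/top0.png

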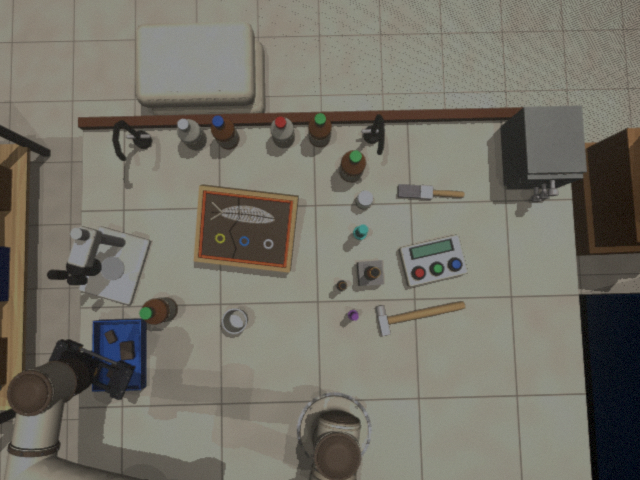

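View pics/side0.png

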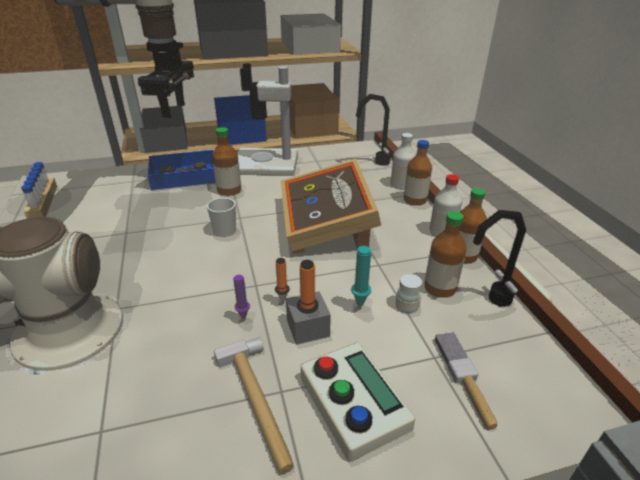

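```bash
cat > h.py <<'E'
import numpy as np, cv2
from scipy.spatial.transform import Rotation as R
def rot(o): return R.from_euler('xyz',o,degrees=True).as_matrix()
def ray(f,u,v):
    d=np.array([(u-f['cx'])/f['fx'],-(v-f['cy'])/f['fy'],-1.0])
    return np.array(f['position']),rot(f['orientation'])@d
def on_z(f,u,v,z):
    p,d=ray(f,u,v); return p+d*(z-p[2])/d[2]
def proj(f,P):
    c=rot(f['orientation']).T@(np.array(P)-np.array(f['position']))
    return f['cx']+f['fx']*c[0]/-c[2], f['cy']-f['fy']*c[1]/-c[2]
def blob(img,box,lo,hi,minA=10):
    x0,y0,x1,y1=box
    h=cv2.cvtColor(img[y0:y1,x0:x1],cv2.COLOR_BGR2HSV)
    m=cv2.inRange(h,np.array(lo),np.array(hi))
    n,l,s,c=cv2.connectedComponentsWithStats(m)
    i=1+np.argmax(s[1:,4]); return c[i]+[x0,y0],s[i]
E
python3 - <<'E'
from workcell import env
import cv2,pickle
from h import *
fs={n:env.grab_frame(n) for n in("top","side")}
pickle.dump(fs,open('fs.pkl','wb'))
t,s=fs['top']['image'],fs['side']['image']
def tri(a,b):
    A=[];y=[]
    for f,(u,v) in((fs['top'],a),(fs['side'],b)):
        p,d=ray(f,u,v);d/=np.linalg.norm(d);M=np.eye(3)-np.outer(d,d);A.append(M);y.append(M@p)
    x=np.linalg.lstsq(np.vstack(A),np.hstack(y),rcond=None)[0]
    return x
cols={'red':((0,150,80),(8,255,255)),'green':((45,120,50),(85,255,255)),'blue':((105,120,60),(125,255,255)),'yellow':((22,120,80),(38,255,255))}
for n,bt,bs,z in[('red',(408,262,430,284),(308,350,340,382),.062),('green',(427,258,447,278),(328,376,354,404),.062),('blue',(446,254,466,275),(345,402,374,432),.062),('yellow',(210,228,230,248),(302,178,318,196),.076),('blue',(235,232,253,250),(303,193,320,207),.076)]:
    a,sa=blob(t,bt,*cols[n]);b,sb=blob(s,bs,*cols[n])
    print(n,a,sa,b,sb,'top',on_z(fs['top'],*a,z).round(4),'side',on_z(fs['side'],*b,z).round(4),'tri',tri(a,b).round(4))
cv2.imwrite('pics/ct.png',np.hstack([cv2.resize(t[220:300,330:410],(400,400),interpolation=2),cv2.resize(t[180:280,190:310],(400,400*100//120),interpolation=2)[:,:] if 0 else cv2.resize(t[180:280,200:300],(400,400),interpolation=2)]))
cv2.imwrite('pics/cs.png',np.hstack([cv2.resize(s[250:350,260:360],(400,400),interpolation=2),cv2.resize(s[155:255,280:380],(400,400),interpolation=2)]))
E
```

```text
red [419.21568627 272.41176471] [ 8  7  8  8 51] [326.         363.21084337] [ 11   7  15  14 166] top [ 0.4531 -0.2579  0.062 ] side [ 0.4526 -0.2617  0.062 ] tri [ 0.4533 -0.2587  0.0582]
green [438.05714286 268.02857143] [ 8  7  7  7 35] [341.73958333 387.46875   ] [  6   5  16  15 192] top [ 0.4643 -0.3131  0.062 ] side [ 0.4635 -0.3154  0.062 ] tri [ 0.4642 -0.3136  0.0595]
blue [455.77192982 263.71929825] [ 6  6  9  9 57] [358.97590361 414.71485944] [  6   4  17  18 249] top [ 0.4753 -0.3651  0.062 ] side [ 0.4739 -0.3694  0.062 ] tri [ 0.4754 -0.3664  0.0572]
yellow [219.69491525 237.61016949] [ 5  5 10 10 59] [308.90384615 186.96153846] [ 2  6 11  7 52] top [0.5682 0.3149 0.076 ] side [0.5679 0.3186 0.076 ] tri [0.5675 0.3147 0.0782]
blue [244.13888889 241.        ] [ 5  4  9 10 36] [311.78125 200.28125] [ 4  4 11  7 32] top [0.5565 0.2449 0.076 ] side [0.5578 0.2474 0.076 ] tri [0.5567 0.2446 0.0777]
```

View pics/ct.png

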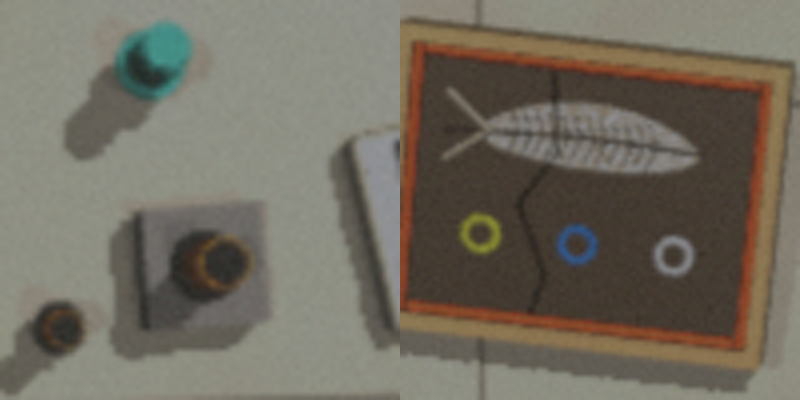

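View pics/cs.png

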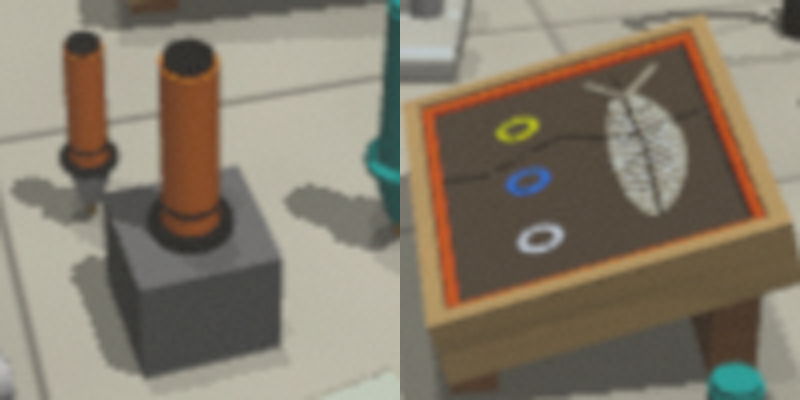

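Run:
```python
from workcell import env
from h import *
import pickle
fs=pickle.load(open('fs.pkl','rb'));T,S=fs['top'],fs['side']
print('cap top',on_z(T,330+228/5,220+262/5,.164).round(4),'side',on_z(S,260+189/4,250+57/4,.164).round(4))
c=[(140,213),(264,202),(270,318),(148,327)]
P=np.array([on_z(T,330+a/5,220+b/5,.06) for a,b in c]);print('stand',P.round(4).tolist(),P.mean(0).round(4))
c=[(107,190),(240,170),(281,262),(147,290)]
P=np.array([on_z(S,260+a/4,250+b/4,.06) for a,b in c]);print('stand side',P.round(4).tolist(),P.mean(0).round(4))
print('white',on_z(T,200+673/4,180+256/4,.076).round(4))
print('turq top/flange',on_z(T,330+168/5,220+43/5,.17).round(3)); print('small',on_z(T,330+60/5,220+327/5,.11).round(3))
for z in(.164,.164-.05,.066): print(z,[np.round(proj(f,[.454,-.108,z]),1) for f in(T,S)])
s=env.read_state(); print(rot(s['tool_rot']).round(2))
cb=np.array([.4749,-.3665]);cr=np.array([.453,-.259]);row=(cb-cr)/np.linalg.norm(cb-cr)
def Rt(y,z):
    y=np.array(y)/np.linalg.norm(y);z=np.array(z)-np.dot(z,y)*y;z/=np.linalg.norm(z)
    return R.from_matrix(np.column_stack([np.cross(y,z),y,z])).as_euler('xyz',degrees=True)
for a in range(0,360,30):
    z=[np.cos(np.radians(a)),np.sin(np.radians(a)),0]
    yw=np.radians(-9.4);n=np.array([-.2588*np.cos(yw),-.2588*np.sin(yw),.9659])
    o=[]
    for p,y in(([.475,-.366,.06],[0,0,-1]),([.455,-.11,.11],[0,0,-1]),([.455,-.11,.33],[0,0,-1]),(np.array([.568,.316,.076])+.1*n,-n),(np.array([.568,.316,.076])+.25*n,-n)):
        q=env.inverse_kinematics(list(p),list(Rt(y,z)));o.append(None if q is None else np.round(q).astype(int).tolist())
    print(a,o)
```

```text
cap top [ 0.4551 -0.1193  0.164 ] side [ 0.4567 -0.1189  0.164 ]
stand [[0.4863, -0.0819, 0.06], [0.4907, -0.1541, 0.06], [0.4236, -0.155, 0.06], [0.4203, -0.0843, 0.06]] [ 0.4552 -0.1188  0.06  ]
stand side [[0.4228, -0.0821, 0.06], [0.49, -0.0847, 0.06], [0.4917, -0.1526, 0.06], [0.4267, -0.1542, 0.06]] [ 0.4578 -0.1184  0.06  ]
white [ 0.5384 -0.1118  0.076 ]
turq top/flange [ 0.574 -0.091  0.17 ]
small [ 0.422 -0.031  0.11 ]
0.164 [array([371.4, 272.9]), array([304.4, 260.9])]
0.114 [array([369.4, 273.2]), array([304.8, 282.1])]
0.066 [array([367.6, 273.5]), array([305.2, 301.1])]
[[-0.92  0.   -0.39]
 [ 0.39  0.   -0.92]
 [ 0.   -1.   -0.  ]]
0 [[-22, 29, -15, 0, -47, -158], [6, 14, -30, 0, -46, 174], [6, 3, -9, 0, -78, 174], [51, 20, -19, 18, -45, 117], [55, 11, -8, 15, -65, 120]]
30 [[-22, 29, -15, 0, -47, -128], [6, 14, -30, 0, -46, -156], [6, 3, -9, 0, -78, -156], [51, 20, -19, 18, -45, 148], [55, 11, -8, 15, -65, 150]]
60 [[-22, 29, -15, 0, -47, -98], [6, 14, -30, 0, -46, -126], [6, 3, -9, 0, -78, -126], [51, 20, -19, 18, -45, 177], None]
90 [[-22, 29, -15, 0, -47, -68], [6
[... 533 characters left out ...]
]]
210 [[-22, 29, -15, 0, -47, 52], [6, 14, -30, 0, -46, 24], [6, 3, -9, 0, -78, 24], [51, 20, -19, 18, -45, -32], [55, 11, -8, 15, -65, -30]]
240 [[-22, 29, -15, 0, -47, 82], [6, 14, -30, 0, -46, 54], [6, 3, -9, 0, -78, 54], [51, 20, -19, 18, -45, -3], [55, 11, -8, 15, -65, 0]]
270 [[-22, 29, -15, 0, -47, 112], [6, 14, -30, 0, -46, 84], [6, 3, -9, 0, -78, 84], [51, 20, -19, 18, -45, 26], [55, 11, -8, 15, -65, 29]]
300 [[-22, 29, -15, 0, -47, 142], [6, 14, -30, 0, -46, 114], [6, 3, -9, 0, -78, 114], [51, 20, -19, 18, -45, 56], [55, 11, -8, 15, -65, 58]]
330 [[-22, 29, -15, 0, -47, 172], [6, 14, -30, 0, -46, 144], [6, 3, -9, 0, -78, 144], [51, 20, -19, 18, -45, 86], [55, 11, -8, 15, -65, 89]]
```

```bash
cat >> h.py <<'E'
def Rt(y,z):
    y=np.array(y,float)/np.linalg.norm(y);z=np.array(z,float)-np.dot(z,y)*y;z/=np.linalg.norm(z)
    return list(R.from_matrix(np.column_stack([np.cross(y,z),y,z])).as_euler('xyz',degrees=True))
def ang(a): return [np.cos(np.radians(a)),np.sin(np.radians(a)),0]
E
python3 - <<'E'
from workcell import env
from h import *
o=Rt([0,0,-1],ang(191.5))
env.move_straight([.246,.574,.36],rate=.3)
env.gripper_to(0.0,20)
env.goto([.4750,-.3665,.30],o)
env.move_straight([.4750,-.3665,.075],rate=.25)
env.dwell(.2)
s=env.read_state();print(s['clock'],s['position'],s['force'])
f=env.grab_frame("side");cv2.imwrite("pics/k1.png",f["image"])
E
```

```text
8.1667 [ 0.47580511 -0.36683757  0.07653343] [ 0.08491147 -0.18304275 -0.41123431]
```

View pics/k1.png

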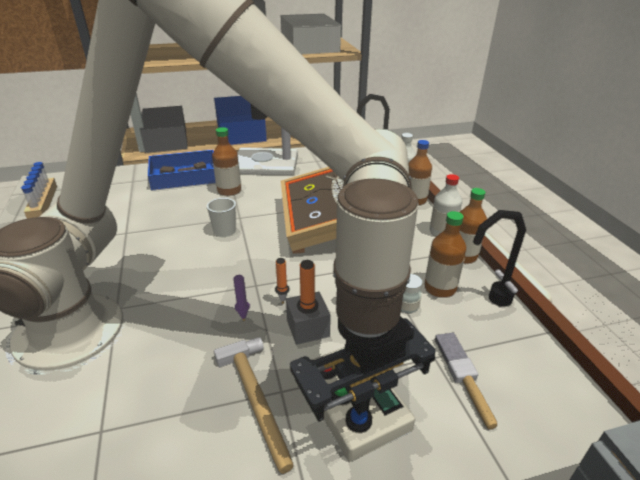

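The shut fingers are directly over the blue key (about 359,415). Now I'll press blue, then green.

Run:
```python
from workcell import env
from h import *
for i,p in enumerate([(.4750,-.3665),(.4640,-.3137)]):
    if i: env.move_straight([*p,.085],rate=.12); env.dwell(.15)
    f0=env.read_state()['force']
    r=env.move_straight([*p,.0535],rate=.03,force_limit=9)
    s=env.read_state();print(r,s['clock'],s['position'].round(4),(s['force']-f0).round(2))
    env.dwell(.12)
    s=env.read_state();print(s['clock'],s['position'].round(4),(s['force']-f0).round(2))
    f=env.grab_frame("side");cv2.imwrite(f"pics/p{i}.png",f["image"][340:450,290:420].repeat(3,0).repeat(3,1))
    env.move_straight([*p,.085],rate=.12)
```

```text
True 8.8417 [ 0.475  -0.3665  0.0564] [-0.35  0.99  4.76]
8.9583 [ 0.475  -0.3665  0.0564] [ 0.24 -0.23  4.16]
True 11.0583 [ 0.4638 -0.3136  0.0564] [-1.76  0.94  4.82]
11.175 [ 0.4638 -0.3136  0.0564] [0.07 0.53 5.19]
```

Run:
```python
from workcell import env
from h import *
cv2.imwrite('pics/pp.png',np.hstack([cv2.imread('pics/p0.png'),cv2.imread('pics/p1.png')]))
px,py=.4558,-.119
env.move_straight([.4638,-.3136,.30],rate=.3)
env.gripper_to(0.8,40)
o=Rt([0,0,-1],ang(225))
env.goto([px,py,.25],o)
env.dwell(.15)
s=env.read_state();print(s['clock'],s['position'],s['tool_rot'],s['opening'])
f=env.grab_frame("wrist");cv2.imwrite("pics/w1.png",f["image"])
f=env.grab_frame("side");cv2.imwrite("pics/s1.png",f["image"])
```

```text
14.75 [ 0.45633127 -0.12006364  0.25031419] [-9.00233448e+01  3.56885308e-02  1.34857143e+02] 0.800139102342071
```

View pics/pp.png

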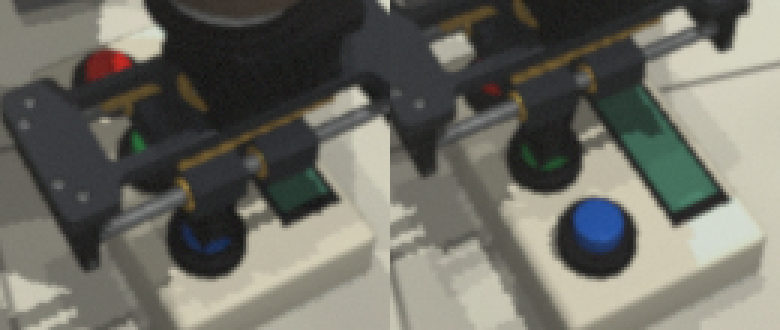

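View pics/w1.png

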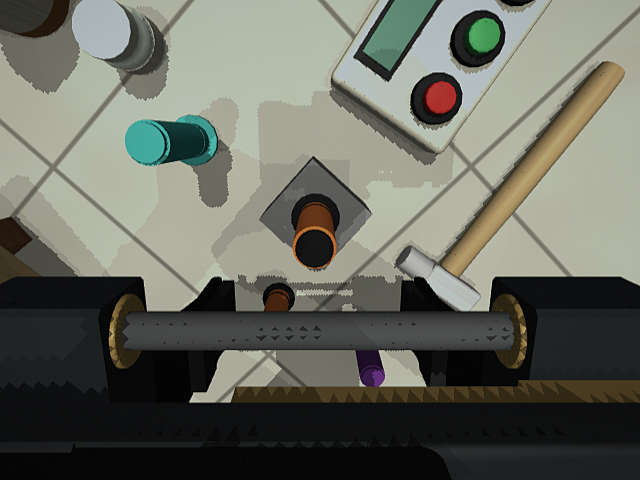

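View pics/s1.png

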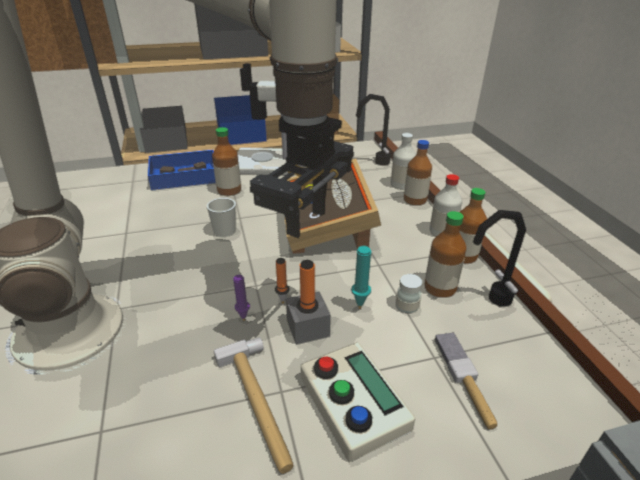

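The pictures show both keys down in their turn and up again. In the wrist view the cap, at (315,248), lies midway between the fingers, so I'll grasp now.

Run:
```python
from workcell import env
from h import *
px,py=.4558,-.119
r=env.move_straight([px,py,.109],rate=.15,force_limit=10)
env.gripper_to(0.0,40)
s=env.read_state();print(r,s['clock'],s['position'],s['opening'],s['opening']*87,s['force'])
env.move_straight([px,py,.22],rate=.12)
env.dwell(.2)
s=env.read_state();print(s['clock'],s['position'],s['opening']*87,s['force'])
for n in("top","side"):
    f=env.grab_frame(n);cv2.imwrite(f"pics/{n}2.png",f["image"])
print(env.read_state()['clock'])
```

```text
False 16.725 [ 0.45581525 -0.1189491   0.10893054] 0.31691641755562805 27.571728327339642 [0.74531911 0.70457063 0.75811276]
18.0 [ 0.45547285 -0.11899913  0.21930645] 27.42608215005059 [ 0.09003682  0.34084328 -1.42701906]
18.1
```

View pics/side2.png

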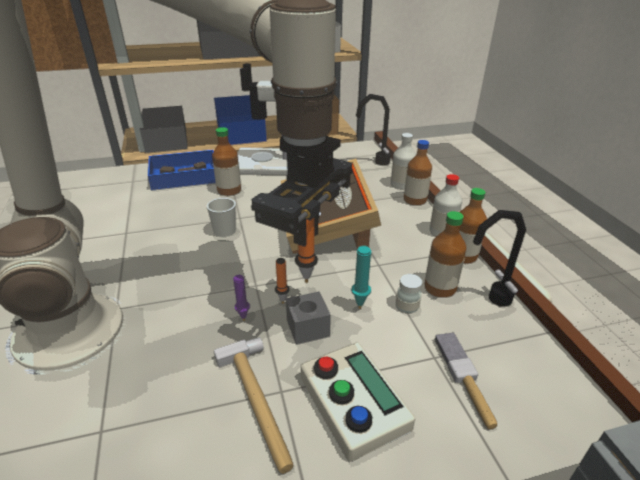

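Run:
```python
from workcell import env
from h import *
import pickle
fs=pickle.load(open('fs.pkl','rb'));T,S=fs['top'],fs['side']
print('tip expected',proj(S,[.4558,-.119,.120]))
w=on_z(T,268.25,244,.076);y=on_z(T,219.7,237.6,.076);d=y-w;yaw=np.arctan2(-d[0],d[1]);print(w,np.linalg.norm(d),np.degrees(yaw))
# tray corners in top crop (400 wide, 4x, x0=200,y0=180): right side rim line check
a=on_z(T,200+(768-400)/4,180+85/4,.119);b=on_z(T,200+(740-400)/4,180+347/4,.07);print('edge yaw',np.degrees(np.arctan2(a[1]-b[1],a[0]-b[0])))
n=np.array([-.2588*np.cos(yaw),-.2588*np.sin(yaw),.9659])
ring=np.array([.5680,.3160,.076])
o=Rt(-n,ang(225))
L=.099
print(n,o)
env.move_straight([.4558,-.119,.33],rate=.2)
env.goto(list(ring+n*(L+.13)),o)
env.move_straight(list(ring+n*(L+.025)),rate=.12)
env.dwell(.3)
s=env.read_state();print(s['clock'],s['position'],ring+n*(L+.025),s['tool_rot'],s['opening']*87,s['force'])
for m in("top","side"):
    f=env.grab_frame(m);cv2.imwrite(f"pics/{m}3.png",f["image"]);print(m,'tip expected',np.round(proj(f,ring+n*.025),1),'ring',np.round(proj(f,ring),1))
    cv2.imwrite(f"pics/{m}3c.png",cv2.resize(f["image"][130:250,250:410] if m=="side" else f["image"][180:300,150:310],(800,600),interpolation=2))
np.savez('r.npz',n=n,ring=ring,o=o)
```

```text
tip expected (np.float64(307.08581599726324), np.float64(283.14530733414296))
[0.54604305 0.17576055 0.076     ] 0.1409237303239414 -9.048589200611179
edge yaw -8.254559136493018
[-0.25557932  0.040702    0.9659    ] [np.float64(-98.73970252143715), np.float64(12.237824532489544), np.float64(134.99999999999994)]
21.775 [0.53632555 0.32126422 0.19633503] [0.53630816 0.32104705 0.1957716 ] [-98.79922229  12.23046588 134.99632338] 27.201235629879136 [-0.61833095 -0.00506434 -2.0399247 ]
top tip expected [217.4 239.2] ring [219.3 237.7]
side tip expected [306.7 179.5] ring [309.2 187.4]
```

View pics/side3c.png

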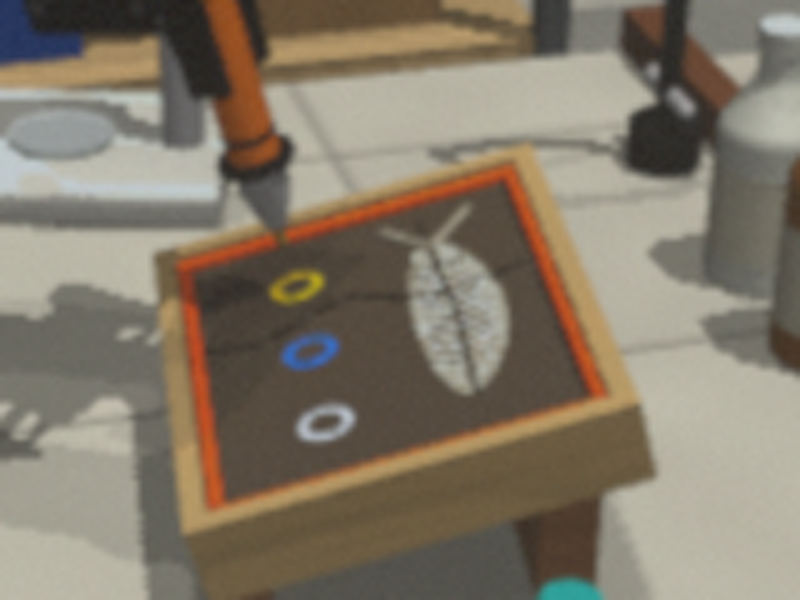

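View pics/top3c.png

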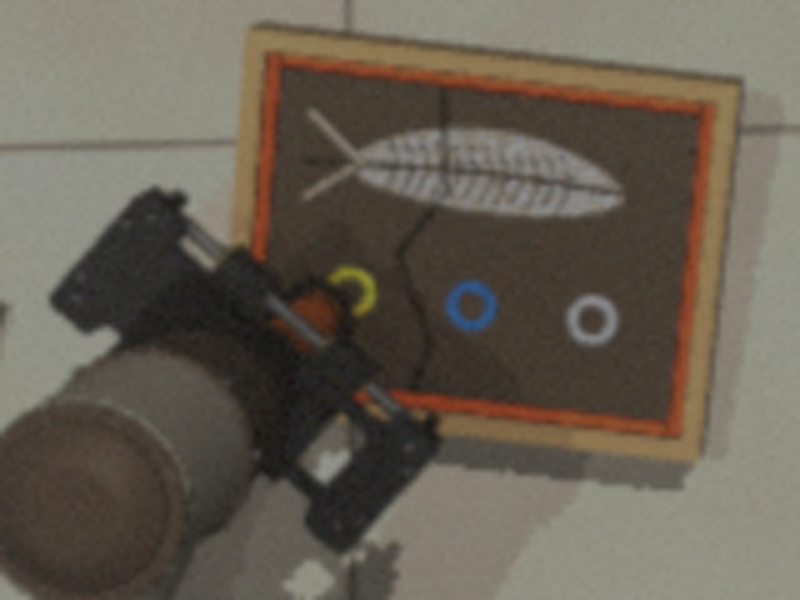

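Run:
```python
from workcell import env
from h import *
z=np.load('r.npz');ring,n=z['ring'],z['n']
f=env.grab_frame("wrist");cv2.imwrite("pics/w3.png",f["image"])
print('tip',proj(f,ring+n*.025),'ring',proj(f,ring),f['position'])
b,sb=blob(f['image'],(0,0,640,300),(22,120,80),(38,255,255));print(b,sb)
p,d=ray(f,*b); s=np.dot(ring-p,n)/np.dot(d,n); print('blob on face',p+d*s)
```

```text
tip (np.float64(317.92588990414197), np.float64(243.40353300894208)) ring (np.float64(317.9384987349356), np.float64(234.36793229904848)) [0.54296035 0.27928532 0.36787902]
[319.67237164 222.13202934] [300 213  40  23 409]
blob on face [0.57333632 0.30894844 0.07770915]
```

View pics/w3.png

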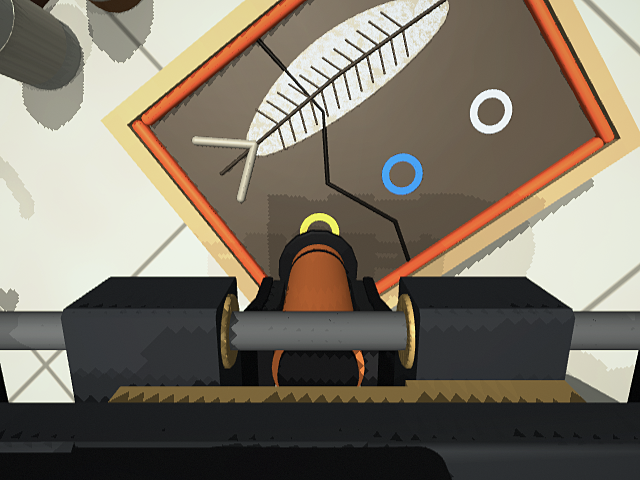

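The wrist view shows the ring's centre near (319.7,233), against a prediction of (317.9,234.4), so it agrees within about 1.5 mm. Pressing on slowly.

Run:
```python
from workcell import env
from h import *
z=np.load('r.npz');ring,n=z['ring'],z['n'];L=.099
f0=np.mean([env.read_state()['force'] for _ in range(3)],0)
for h,rt in((.006,.05),(.001,.02),(-.002,.02),(-.004,.02),(-.006,.02)):
    r=env.move_straight(list(ring+n*(L+h)),rate=rt,force_limit=8)
    env.dwell(.25)
    s=env.read_state();d=s['force']-f0
    print(h,r,round(s['clock'],2),'Fn',round(float(d@n),2),d.round(2),'depth',round(float((s['position']-ring)@n-L),4))
    if r or d@n>4.2: break
for m in("side","wrist"):
    f=env.grab_frame(m);cv2.imwrite(f"pics/{m}4.png",f["image"])
    if m=="side": cv2.imwrite("pics/s4c.png",cv2.resize(f["image"][150:210,270:350],(800,600),interpolation=2))
```

```text
0.006 False 22.71 Fn -0.74 [ 0.66  0.28 -0.61] depth 0.0063
0.001 False 23.36 Fn -0.34 [1.52 0.21 0.04] depth 0.0011
-0.002 False 23.91 Fn 1.85 [0.68 0.6  2.07] depth -0.0016
-0.004 False 24.41 Fn 3.37 [1.5  1.71 3.81] depth -0.0038
-0.006 False 24.91 Fn 2.22 [2.07 1.5  2.78] depth -0.0058
```

View pics/s4c.png

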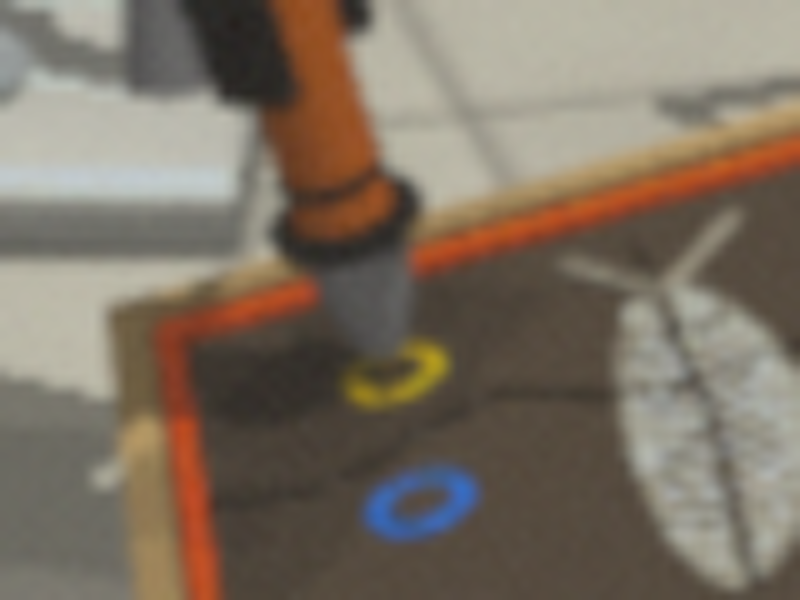

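View pics/wrist4.png

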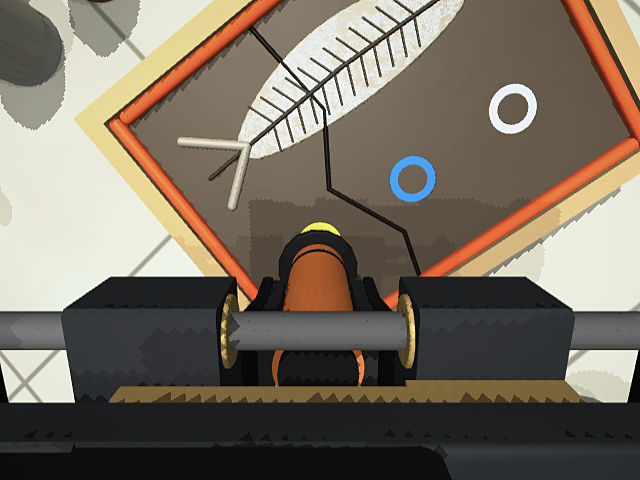

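Run:
```python
from workcell import env
from h import *
z=np.load('r.npz');ring,n=z['ring'],z['n']
F=[]
for i in range(16):
    env.dwell(.05);F.append(env.read_state()['force'])
F=np.array(F);print(F.mean(0).round(2),F.std(0).round(2),'Fn vs free',((F.mean(0)-[-.4,0,-1.9])@n).round(2))
s=env.read_state();print(s['clock'],s['opening']*87,s['wrist_torque'],s['position'],s['tool_rot'])
f=env.grab_frame('side')
for h in(0,.006,.008,.010,.014):print(h,(10*(np.array(proj(f,ring+n*h))-[270,150])).round())
```

```text
[0.61 1.37 2.97] [0.45 0.57 0.4 ] Fn vs free 4.5
25.8083 27.251555254407478 [ 0.67454558 -0.10645456  0.20832552] [0.54435972 0.31992958 0.16595177] [-98.76690501  12.23791342 135.00328489]
0 [392. 374.]
0.006 [386. 355.]
0.008 [384. 349.]
0.01 [382. 343.]
0.014 [378. 330.]
```

Run:
```python
from workcell import env
print(env.close_job()); print(env.read_state()['clock'])
```

```text
the job is handed in; nothing more can be done
None
the job is handed in; nothing more can be done
```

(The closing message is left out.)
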